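# Push the row of tube carriers home in the loading lane

## Robot

A 6-joint arm with a two-finger parallel gripper is mounted at the origin on a cart in front of the work surface, level with it; the furniture and walls round the work are solid. World frame = base frame: x ahead of the robot, y to its left, z up, the work surface at z = 0. Lengths are in mm, angles in rad, forces in N, time in s.
With the tool pointing down it reaches from about 300 to 750 mm from the base axis. Payload 8.5 kg.
Tool frame: the origin (TCP) lies at the very end of the fingers, on their centre line; the grasp point (between the pads) lies 19 mm behind it; z points along the fingers, y is the line along which they close (so a half turn about z gives the same grasp; the last joint's range is limited). The gripper opens to 88 mm and grips with 3 to 60 N. Pads are 18 mm wide; open, the fingers measure 123 mm over their backs; the gripper's body (75 mm by 187 mm) begins 45 mm behind the grasp point.
Start: joints at [0.96, 0.381, 1.297, -0, 1.464, -0.215], TCP at [212.04, 507.464, 238.748] pointing down, gripper open.
Joint ranges: [-3.11, 3.11], [-0.89, 2.33], [0.22, 2.48], [-1.42, 4.56], [0.17, 2.85], [-2.88, 2.88]. Speed limits (rad/s): [2.39, 2.39, 3.14, 3.14, 3.14, 3.14].

## Interface

Orientations are given as [roll, pitch, yaw] about the fixed x, y, z axes, in that order (R = Rz(yaw) Ry(pitch) Rx(roll)).
In Python, from workcell import readout, capture, camera_info, close_job, look_for, masks_of, tip_of gives the robot as it stands.
- The arm moves only by the tool jog_arm, never from a script. Its argument "rows" is a list of rows, each a list of 3 entries, a list of its own where there are three numbers: the opening, from -1 (shut) to 1 (fully open), so that 0 is half open, then the shift along the tool's x, y, z in cm, then the turn, a rotation vector about the tool's x, y, z in degrees. In form: [[claw, [x, y, z], [ax, ay, az]], ...]. A call has 1 to 12 rows; each row shifts and turns the commanded pose from where the row before left it, along the tool's axes as they then stand; what a row does not reach is not made up. A row lasts 1/12 s, in which the tool goes at most 41.7 mm and 7.16 degrees, less where a joint would pass 70% of its speed; a pose out of reach is approached as far as the arm can. A call with a gripper value outside its range is refused whole. The fingers move at their own pace and stop on an object; "squeeze" is the grip in N (left out, the last holds). Time passes only in rows, so rows that do not move let the fingers close. It gives the time, the measured TCP pose, the force, the opening and the grip force at its end, in the units of the state.
- readout.get_obs(): the state, without advancing time (a new reading comes with each control period).
- capture(name): name is "side" or "top"; returns the picture (384x512x3 uint8, red, green, blue); there is no depth.
- camera_info(name): a dict with "fx", "fy", "cx", "cy" (pixels), "view" (4x4, takes a point from world to camera coordinates). Camera axes: x right, y down, z forward; pixel columns grow to the right and rows downward; lengths in mm; the calibration is good to about 2 mm. A picture is of the moment at which its call begins. camera_info takes no time and is no camera call.
- close_job(): hands the job in; it is judged then, once.
Trained networks look in the newest picture that a camera, given by its name, has taken for a name from the list of things; names that differ only in an ending like _2 or _b are one class to them, and where a whole thing is asked for, a point or a joint stands for the part that bears it (a point fixed in the world has none). Each returns a list of dicts, best first, with "score" (0 to 1); they miss things now and then, are a little off and sometimes report something else, mostly with a low value. They report only what shows in the picture. A call takes as long as a camera call.
- look_for(camera, name): "extent" ([centre column, centre row, width, height] in pixels, round what is visible of it).
- masks_of(camera, name): "region" (384x512 bool, what is visible of it) and "extent" ([centre column, centre row, width, height] in pixels, round what is visible of it).
- tip_of(camera, name): "uv" ([column, row] in pixels: a listed point, or the origin of a listed thing).
The state is a dict: "t": time; "qpos": joint angles; "joint_vel": joint speeds; "joint_torque": joint torques, N m; "eef_pos": TCP position; "tool_rot": TCP orientation; "ft_force": force on the tool from outside, world axes, zero at the start; "moment": the same for the moment, N m; "width": finger opening in mm; "grasp_force": force on a finger pad.
Only numpy, scipy, OpenCV 4.12 (cv2) and the standard library are available. Lean on these libraries where they do the work, as an engineer would, in place of code of your own. Each camera call takes 0.05 s, during which the arm holds its last target. There are 200 camera calls.

## Task

Push the row of four blue tube carriers along the loading lane as one train, pushing only on the last one with a fingertip, until the row is fully home against the black end stop with no gaps left. Then press the green start button on the white housing fully down and let it come up again. Do not lift or tip the carriers or pull the row apart, and leave the bottle, jar, carton and counter beside the lane where they are.

Things in the scene. Friction and masses are not known exactly. Their poses are not given: they have to be found in the camera images.
- lane: Fixed loading lane across the bench: aluminium plate 340 x 74 mm. Origin: centre of its underside, on the bench; x along the lane to the end stop (push direction), z up. Channel floor 8 mm above the bench, between two steel guide walls 46 mm apart, tops 18 mm above the bench; open at -x. At +x a white housing 74 mm wide, 52 mm high, x = 114 to 170 mm, with the black bumper (end stop, 40 mm high) before it.
- stop (a point): Centre of the bumper's face, against which the first carrier comes to rest: 110 mm from the lane's origin along its x, 26 mm above the bench. The bumper is rigid and does not give; sliding the whole row takes less than 6 N.
- start (a joint): Travel of the green start button: 0 released, 0.006 m fully down; it springs back by itself. Fully down takes 4 N; it counts as pressed from 4 mm.
- start_top (a point): Centre of the top face of the round green start button (26 mm across, pressed straight down) on top of the white housing.
- carrier_red: Tube carrier with two red caps: loose blue block with a pale strip, 36 mm along the lane, 44 across, 36 high (caps reach 54), 55 to 115 g. Origin: centre of its underside; x along the lane to the stop, z up. The four carriers start in the lane in a row, touching (gaps under 1 mm), in any order of colours, the first one's face 60 to 110 mm short of the stop.
- carrier_yellow: Tube carrier with two yellow caps: loose blue block with a pale strip, 36 mm along the lane, 44 across, 36 high (caps reach 54), 55 to 115 g. Origin: centre of its underside; x along the lane to the stop, z up. The four carriers start in the lane in a row, touching (gaps under 1 mm), in any order of colours, the first one's face 60 to 110 mm short of the stop.
- carrier_green: Tube carrier with two green caps: loose blue block with a pale strip, 36 mm along the lane, 44 across, 36 high (caps reach 54), 55 to 115 g. Origin: centre of its underside; x along the lane to the stop, z up. The four carriers start in the lane in a row, touching (gaps under 1 mm), in any order of colours, the first one's face 60 to 110 mm short of the stop.
- carrier_white: Tube carrier with two white caps: loose blue block with a pale strip, 36 mm along the lane, 44 across, 36 high (caps reach 54), 55 to 115 g. Origin: centre of its underside; x along the lane to the stop, z up. The four carriers start in the lane in a row, touching (gaps under 1 mm), in any order of colours, the first one's face 60 to 110 mm short of the stop.
- oil_bottle: Bystander: small brown bottle with a black cap, 31 mm across, 67 mm high, stands loose on the far side of the lane; origin at the centre of its underside.
- blue_jar: Bystander: low jar with a blue cap, 63 mm across, 39 mm high, stands loose on the robot's side of the lane; origin at the centre of its underside.
- coverslip_carton: Bystander: small white carton, 50 x 66 x 16 mm, lies loose on the robot's side of the lane; origin at the centre of its underside.
- tally_counter: Bystander: grey hand counter, 58 x 60 x 36 mm, stands loose on the far side of the lane; origin at the centre of its underside.

How it is judged (in metres and radians):
On the way, in this order (a step that is already met when the one before it is completed fails the run):
1. all four carriers are home: packed against the end stop and at rest (x of each of carrier_red, carrier_yellow, carrier_green, carrier_white in the frame of lane above -0.02 m and z of each of carrier_red, carrier_yellow, carrier_green, carrier_white in the frame of lane below 0.012 m and angle between each of carrier_red, carrier_yellow, carrier_green, carrier_white's own z axis and vertical below 0.08 rad and linear speed of each of carrier_red, carrier_yellow, carrier_green, carrier_white below 0.01 m/s), for 0.2 s.
2. the start button is pressed (4 mm or more) while the row is home (value of joint start above 0.004 m and x of each of carrier_red, carrier_yellow, carrier_green, carrier_white in the frame of lane above -0.02 m and z of each of carrier_red, carrier_yellow, carrier_green, carrier_white in the frame of lane below 0.012 m and angle between each of carrier_red, carrier_yellow, carrier_green, carrier_white's own z axis and vertical below 0.08 rad), for 0.05 s.
At the end, for the whole second after the job is handed in: All four carriers stand upright on the lane's floor, packed against the end stop in any order (the gaps to the stop and between the carriers add up to at most 4 mm), at rest, and the start button has come up again (all of step 1 and value of joint start below 0.0015 m); the robot touches nothing.
It fails at once if a carrier is lifted or tipped in the lane (z of any of carrier_red, carrier_yellow, carrier_green, carrier_white in the frame of lane above 0.018 m or angle between any of carrier_red, carrier_yellow, carrier_green, carrier_white's own z axis and vertical above 0.25 rad).
It fails at once if the row is pulled apart: in all more than 15 mm of gaps between the four carriers (distance between carrier_red and carrier_yellow above 0.123 m or distance between any of carrier_red, carrier_yellow and carrier_green above 0.123 m or distance between any of carrier_red, carrier_yellow, carrier_green and carrier_white above 0.123 m).
It fails at once if the bottle, jar, carton or counter is disturbed (moved more than 15 mm) (distance of any of oil_bottle, blue_jar, coverslip_carton, tally_counter from where it was at the start of the episode above 0.015 m).
It fails at once if the fingers press on a carrier other than the last of the row ((contact force between the fingers and carrier_red above 1 N and x of any of carrier_yellow, carrier_green, carrier_white in the frame of carrier_red below -0.02 m) or (contact force between the fingers and carrier_yellow above 1 N and x of any of carrier_red, carrier_green, carrier_white in the frame of carrier_yellow below -0.02 m) or (contact force between the fingers and carrier_green above 1 N and x of any of carrier_red, carrier_yellow, carrier_white in the frame of carrier_green below -0.02 m) or (contact force between the fingers and carrier_white above 1 N and x of any of carrier_red, carrier_yellow, carrier_green in the frame of carrier_white below -0.02 m)).
It also fails if it takes over 42 s, if anything falls off the work surface, if the arm or the gripper's body presses on something with over 40 N, if the wrist force passes 120 N, or if a joint passes its speed limit or range.

## Working session

There is one attempt and no reset: what is moved stays moved. The work goes in short steps, Python scripts to look and compute and a tool call to move; the robot and the scene stay as the last step left them, time stands still between calls to the robot, and variables do not carry over. Pictures are saved under pics/ and viewed, at most 10 in all, crops included, and the job is handed in when it is done.

Besides the shell and the picture viewer there is one more tool, called after "Emit:" by a JSON object that holds its "fn" and its "kwargs". jog_arm: Moves the arm, as the interface text tells. Its arguments: {"type":"object","properties":{"rows":{"type":"array"},"squeeze":{"type":"number"}},"required":["rows"]}

```bash
mkdir -p pics; python3 - <<'E'
from workcell import *
import cv2,numpy as np
o=readout.get_obs();print({k:np.round(v,3) for k,v in o.items()})
for c in("side","top"):
    im=capture(c);cv2.imwrite(f"pics/{c}0.png",im[:,:,::-1])
    i=camera_info(c);print(c,i["fx"],i["fy"],i["cx"],i["cy"]);print(np.round(i["view"],3).tolist())
    for n in["stop","start_top","lane","carrier_red","carrier_yellow","carrier_green","carrier_white"]:
        print(n,[(round(d["score"],2),np.round(d["uv"],1).tolist()) for d in tip_of(c,n)][:2])
E
```

```text
{'t': np.float64(0.0), 'qpos': array([ 0.96 ,  0.381,  1.298, -0.   ,  1.464, -0.215]), 'joint_vel': array([ 0.001,  0.   , -0.001, -0.   ,  0.001,  0.   ]), 'joint_torque': array([ 0.0000e+00, -4.3793e+01, -2.2456e+01,  7.1000e-02,  3.5000e-02,
       -0.0000e+00]), 'eef_pos': array([211.886, 507.249, 238.148]), 'tool_rot': array([-3.14 , -0.   ,  2.746]), 'ft_force': array([-0.758,  0.46 , -0.876]), 'moment': array([-0.022,  0.023, -0.034]), 'grasp_force': np.float64(0.0), 'width': np.float64(88.405)}
side 380.27758643920055 380.27758643920055 261.6897096486574 202.8300882629547
[[0.916, -0.401, 0.008, -531.29], [-0.25, -0.586, -0.77, 208.741], [0.313, 0.704, -0.637, 697.679], [0.0, 0.0, 0.0, 1.0]]
stop [(0.6, [233.8, 187.1])]
start_top [(0.56, [236.2, 165.3])]
lane [(0.87, [249.0, 223.6])]
carrier_red [(0.93, [266.0, 246.9]), (0.67, [256.6, 227.5])]
carrier_yellow [(0.78, [263.4, 234.6])]
carrier_green [(0.53, [256.4, 228.3])]
carrier_white [(0.75, [255.2, 217.4])]
top 421.4479920756247 421.4479920756247 256.06002297810585 189.31554320728634
[[0.005, -0.999, -0.031, 44.848], [-0.989, 0.0, -0.149, 615.533], [0.149, 0.032, -0.988, 841.404], [0.0, 0.0, 0.0, 1.0]]
stop [(0.94, [212.0, 209.6])]
start_top [(0.5, [192.0, 209.8])]
lane [(0.95, [265.6, 213.7])]
carrier_red [(0.93, [312.1, 214.0])]
carrier_yellow [(0.9, [288.7, 215.4])]
carrier_green [(0.59, [270.5, 216.7])]
carrier_white [(0.53, [273.9, 262.5])]
```

View pictures.

View pics/top0.png

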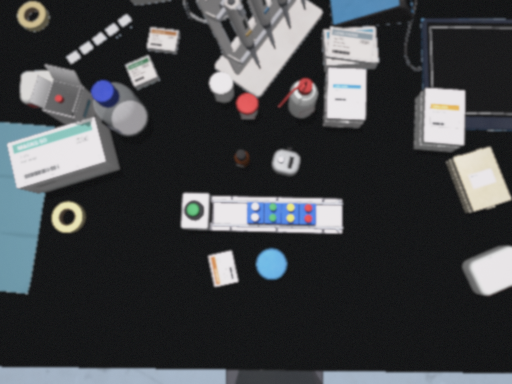

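View pics/side0.png

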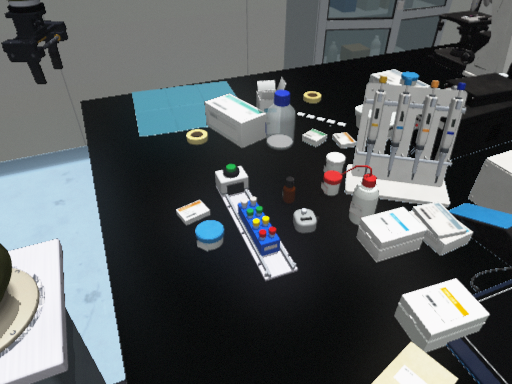

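```bash
cat > h.py <<'E'
from workcell import *
import numpy as np,cv2
from scipy.optimize import least_squares
def proj(c,p):
    i=camera_info(c);q=i["view"][:3,:3]@np.asarray(p,float)+np.asarray(i["view"])[:3,3]
    return np.array([i["fx"]*q[0]/q[2]+i["cx"],i["fy"]*q[1]/q[2]+i["cy"]])
def ray(c,uv,z):
    i=camera_info(c);V=np.asarray(i["view"]);R=V[:3,:3];o=-R.T@V[:3,3]
    d=R.T@np.array([(uv[0]-i["cx"])/i["fx"],(uv[1]-i["cy"])/i["fy"],1]);return o+d*(z-o[2])/d[2]
def tip(c,n):
    r=tip_of(c,n);return r[0]["uv"] if r else None
E
python3 - <<'E'
from h import *
capture("top");capture("side")
m=masks_of("top","lane")
for r in m[:1]:
    a=cv2.minAreaRect(np.argwhere(r["region"])[:,::-1].astype(np.float32));b=cv2.boxPoints(a)
    print(r["score"],a);print([np.round(ray("top",p,8)[:2],1).tolist() for p in b])
print("row px",)
for c in("top","side"):
  for n,z in[("stop",26),("lane",0),("start_top",60),("carrier_red",8),("carrier_yellow",8),("carrier_green",8),("carrier_white",8)]:
    u=tip(c,n); print(c,n,None if u is None else (np.round(u,1),np.round(ray(c,u,z),1)))
# line fit: green button blob
for c in("top","side"):
    im=cv2.imread(f"pics/{c}0.png");hsv=cv2.cvtColor(im,cv2.COLOR_BGR2HSV)
    g=cv2.inRange(hsv,(45,120,60),(80,255,255));n,l,s,ct=cv2.connectedComponentsWithStats(g)
    for k in range(1,n):
        if s[k,4]>15:print(c,"green",s[k],ct[k].round(1))
    bl=cv2.inRange(hsv,(105,150,60),(125,255,255));n,l,s,ct=cv2.connectedComponentsWithStats(bl)
    for k in range(1,n):
        if s[k,4]>60:print(c,"blue",s[k],ct[k].round(1))
im=cv2.imread("pics/top0.png")[180:250,170:355];cv2.imwrite("pics/crop.png",cv2.resize(im,None,fx=4.3,fy=4.3,interpolation=cv2.INTER_CUBIC))
E
```

```text
0.7 ((262.25860595703125, 213.75921630859375), (160.46913146972656, 36.47674560546875), 2.045408248901367)
[[533.5, 210.0], [613.8, 209.6], [601.2, -142.5], [522.2, -137.6]]
row px
top stop (array([210. , 212.8]), array([567.6, 145.6,  26. ]))
top lane (array([263.7, 215.7]), array([563.8,  30.6,   0. ]))
top start_top (array([189.8, 209.6]), array([571. , 182.9,  60. ]))
top carrier_red (array([308.6, 215.9]), array([562.9, -67. ,   8. ]))
top carrier_yellow (array([288.1, 215.7]), array([563.2, -22.6,   8. ]))
top carrier_green (array([272.9, 215.1]), array([564.5,  10.5,   8. ]))
top carrier_white (array([253.8, 213.2]), array([568.6,  52.1,   8. ]))
side stop (array([235.6, 186.5]), array([572.4, 148.3,  26. ]))
side lane (array([249.4, 222.1]), array([564.5,  37.3,   0. ]))
side start_top (array([235. , 165.3]), array([588.1, 190.9,  60. ]))
side carrier_red (array([269., 247.]), array([570.2, -61.8,   8. ]))
side carrier_yellow (array([264.1, 236.3]), array([573.8, -27.4,   8. ]))
side carrier_green (array([254.9, 226.7]), array([567. ,   9.7,   8. ]))
side carrier_white (array([252. , 219.1]), array([570.9,  36.5,   8. ]))
top blue [ 91  80  27  26 488] [104.   92.4]
top blue [257 204  31  20 367] [272.2 213.9]
top blue [293 205  13  19 167] [299.  214.4]
side green [226 163  10   9  76] [230.5 167.2]
side green [256 206   7   7  40] [259.3 209.1]
side green [247 209   6   7  35] [249.6 211.8]
side blue [275  90  16  16 227] [282.   97.4]
side blue [238 201  42  55 766] [258.4 229.6]
```

View pics/crop.png

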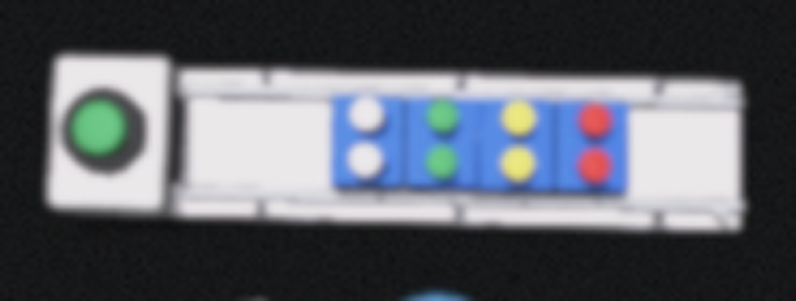

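```bash
python3 - <<'E'
from h import *
f=lambda x,y,z:print((x,y,z),ray("top",(170+x/4.3-.4,180+y/4.3-.4),z).round(1))
f(743,80,8);f(743,231,8);f(743,155,8);f(55,55,52);f(46,208,52);f(168,58,52);f(168,215,52)
f(98,127,60);f(98,127,65);f(103,130,52)
f(627,105,44);f(627,192,44);f(332,98,44);f(332,187,44)
# button height by two views
def r(p): return np.r_[proj("top",p)-[192.4,209.1],proj("side",p)-[230.7,167.0]]
s=least_squares(r,[570,180,60]);print(s.x,s.fun)
E
```

```text
(743, 80, 8) [ 601.7 -140.9    8. ]
(743, 231, 8) [ 525.4 -139.     8. ]
(743, 155, 8) [ 563.6 -140.     8. ]
(55, 55, 52) [608.1 201.1  52. ]
(46, 208, 52) [533.4 203.2  52. ]
(168, 58, 52) [606.7 145.5  52. ]
(168, 215, 52) [530.2 143.9  52. ]
(98, 127, 60) [572.  177.5  60. ]
(98, 127, 65) [571.5 176.6  65. ]
(103, 130, 52) [571.3 176.5  52. ]
(627, 105, 44) [584.7 -78.2  44. ]
(627, 192, 44) [542.4 -77.5  44. ]
(332, 98, 44) [588.   65.6  44. ]
(332, 187, 44) [544.5  65.3  44. ]
[571.19142997 175.89980125  68.60725088] [ 0.00583099 -0.01937736 -0.02471493  0.00270071]
```

Emit:
{"fn": "jog_arm", "kwargs": {"rows": [[-1, [0, 0, 0], [0, 0, -5.4]], [-1, [0, 0, 0], [0, 0, -5.4]], [-1, [0, 0, 0], [0, 0, -5.4]], [-1, [0, 0, 0], [0, 0, -5.3]], [-1, [-0.5, -1, 0], [0, 0, 0]], [-1, [-1, -2, 0], [0, 0, 0]], [-1, [-1.5, -2.5, 0], [0, 0, 0]], [-1, [-1.5, -2.5, 0], [0, 0, 0]], [-1, [-1.5, -2.5, 0], [0, 0, 0]], [-1, [-1.5, -2.5, 0], [0, 0, 0]], [-1, [-1.5, -2.5, 0], [0, 0, 0]], [-1, [-1.5, -2.5, 0], [0, 0, 0]]], "squeeze": 40}}

```text
t: 2.65
eef_pos: [313.7, 323.4, 238.8]
tool_rot: [3.142, 0.0, 3.118]
ft_force: [0.7, -0.3, 0.3]
width: 10.4
grasp_force: 0.0
```

Emit:
{"fn": "jog_arm", "kwargs": {"rows": [[-1, [-1.5, -2.5, 0], [0, 0, 0]], [-1, [-1.5, -2.5, 0], [0, 0, 0]], [-1, [-1.5, -2.5, 0], [0, 0, 0]], [-1, [-1.5, -2.5, 0], [0, 0, 0]], [-1, [-1.5, -2.5, 0], [0, 0, 0]], [-1, [-1.5, -2.5, 0], [0, 0, 0]], [-1, [-1.5, -2.5, 0], [0, 0, 0]], [-1, [-1.5, -2.5, 0], [0, 0, 0]], [-1, [-1.5, -2.5, 0], [0, 0, 0]], [-1, [-1.5, -2.5, 0], [0, 0, 0]], [-1, [-1.5, -2.5, 0], [0, 0, 0]], [-1, [0, 0, 0], [0, 0, 0]]]}}

```text
t: 3.65
eef_pos: [474.2, 43.0, 238.5]
tool_rot: [-3.14, 0.001, 3.114]
ft_force: [-1.2, -0.3, 0.3]
width: 0.8
grasp_force: 0.0
```

Emit:
{"fn": "jog_arm", "kwargs": {"rows": [[-1, [-1.5, -2.6, 0], [0, 0, 0]], [-1, [-1.5, -2.6, 0], [0, 0, 0]], [-1, [-1.5, -2.6, 0], [0, 0, 0]], [-1, [-1.5, -2.7, 0], [0, 0, 0]], [-1, [-1.6, -2.7, 0], [0, 0, 0]], [-1, [-1.6, -2.7, 0], [0, 0, 0]], [-1, [0, 0, 2.5], [0, 0, 0]], [-1, [0, 0, 3], [0, 0, 0]], [-1, [0, 0, 3], [0, 0, 0]], [-1, [0, 0, 3], [0, 0, 0]], [-1, [0, 0, 3], [0, 0, 0]], [-1, [0, 0, 0], [0, 0, 0]]]}}

```text
t: 4.65
eef_pos: [558.4, -112.6, 89.0]
tool_rot: [3.138, -0.009, 3.119]
ft_force: [-1.4, 0.1, -1.0]
width: 0.5
grasp_force: 0.0
```

```bash
python3 - <<'E'
from h import *
o=readout.get_obs();print(o["eef_pos"],o["tool_rot"],o["ft_force"],o["width"],o["t"])
a=capture("top")[150:270,150:360];b=capture("side")[130:300,180:340]
f=lambda m:cv2.resize(m[:,:,::-1],(520,int(m.shape[0]*520/m.shape[1])),interpolation=cv2.INTER_CUBIC)
cv2.imwrite("pics/a1.png",f(a));cv2.imwrite("pics/b1.png",f(b))
print(proj("side",o["eef_pos"]),proj("top",o["eef_pos"]))
E
```

```text
[ 558.38248378 -112.63224666   88.96325128] [ 3.13789534 -0.00904021  3.11868715] [-1.41196349  0.09342551 -0.95046457] 0.4725696601492323 4.65
[275.14960389 237.19478451] [335.56336015 214.662705  ]
```

View pics/b1.png

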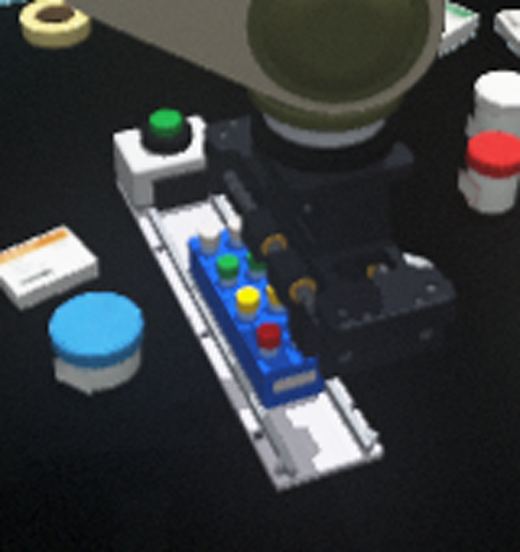

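Emit:
{"fn": "jog_arm", "kwargs": {"rows": [[-1, [-0.5, -0.6, 0], [0, 0, 0]], [-1, [0, 0, 1.5], [0, 0, 0]], [-1, [0, 0, 1.5], [0, 0, 0]], [-1, [0, 0, 1.0], [0, 0, 0]], [-1, [0, 0, 0], [0, 0, 0]], [-1, [0, 0, 0], [0, 0, 0]], [-1, [0, 0, 0], [0, 0, 0]]]}}

```text
t: 5.33
eef_pos: [566.9, -120.3, 55.1]
tool_rot: [-3.141, 0.002, 3.121]
ft_force: [-0.7, 0.4, 0.1]
width: 0.3
grasp_force: 0.0
```

Emit:
{"fn": "jog_arm", "kwargs": {"rows": [[-1, [0.25, 0, 1.0], [0, 0, 0]], [-1, [0, 0, 1.0], [0, 0, 0]], [-1, [0, 0, 0.8], [0, 0, 0]], [-1, [0, 0, 0.6], [0, 0, 0]], [-1, [0, 0, 0], [0, 0, 0]], [-1, [0, 0, 0], [0, 0, 0]], [-1, [0, 0, 0], [0, 0, 0]]]}}

```text
t: 5.92
eef_pos: [564.0, -120.0, 20.0]
tool_rot: [-3.141, 0.0, 3.121]
ft_force: [-0.3, -0.3, 0.3]
width: 0.7
grasp_force: 0.0
```

```bash
python3 - <<'E'
from h import *
b=capture("side")[190:290,220:320]
cv2.imwrite("pics/b2.png",cv2.resize(b[:,:,::-1],(500,500),interpolation=cv2.INTER_CUBIC))
o=readout.get_obs();print(o["eef_pos"],o["ft_force"]);print((proj("side",o["eef_pos"])-[220,190])*5)
E
```

```text
[ 564.00065254 -120.00205049   20.12230378] [ 0.10067576  0.35117669 -0.34308648]
[290.76106823 363.92230923]
```

View pics/b2.png

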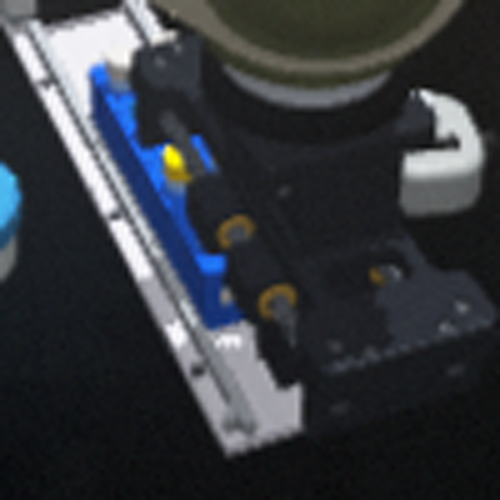

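Emit:
{"fn": "jog_arm", "kwargs": {"rows": [[-1, [0, 0.3, 0], [0, 0, 0]], [-1, [0, 0.3, 0], [0, 0, 0]], [-1, [0, 0.3, 0], [0, 0, 0]], [-1, [0, 0.3, 0], [0, 0, 0]], [-1, [0, 0.2, 0], [0, 0, 0]], [-1, [0, 0.2, 0], [0, 0, 0]], [-1, [0, 0.2, 0], [0, 0, 0]], [-1, [0, 0.2, 0], [0, 0, 0]], [-1, [0, 0.2, 0], [0, 0, 0]], [-1, [0, 0.2, 0], [0, 0, 0]], [-1, [0, 0.2, 0], [0, 0, 0]], [-1, [0, 0.2, 0], [0, 0, 0]]]}}

```text
t: 6.97
eef_pos: [564.4, -92.0, 19.8]
tool_rot: [-3.141, 0.0, 3.121]
ft_force: [-0.5, -2.2, 0.5]
width: 0.3
grasp_force: 0.9
```

Emit:
{"fn": "jog_arm", "kwargs": {"rows": [[-1, [0, 0.2, 0], [0, 0, 0]], [-1, [0, 0.2, 0], [0, 0, 0]], [-1, [0, 0.2, 0], [0, 0, 0]], [-1, [0, 0.2, 0], [0, 0, 0]]]}}

```text
t: 7.3
eef_pos: [564.5, -83.8, 19.7]
tool_rot: [-3.141, 0.0, 3.121]
ft_force: [-0.8, -2.3, 0.3]
width: 0.5
grasp_force: 0.9
```

Emit:
{"fn": "jog_arm", "kwargs": {"rows": [[-1, [0, 0.25, 0], [0, 0, 0]], [-1, [0, 0.25, 0], [0, 0, 0]], [-1, [0, 0.25, 0], [0, 0, 0]], [-1, [0, 0.25, 0], [0, 0, 0]], [-1, [0, 0.25, 0], [0, 0, 0]], [-1, [0, 0.25, 0], [0, 0, 0]], [-1, [0, 0.25, 0], [0, 0, 0]], [-1, [0, 0.25, 0], [0, 0, 0]], [-1, [0, 0.25, 0], [0, 0, 0]], [-1, [0, 0.25, 0], [0, 0, 0]], [-1, [0, 0.25, 0], [0, 0, 0]], [-1, [0, 0.25, 0], [0, 0, 0]]]}}

```text
t: 8.3
eef_pos: [565.1, -53.6, 19.8]
tool_rot: [-3.142, -0.0, 3.121]
ft_force: [-0.1, -2.4, 0.3]
width: 0.6
grasp_force: 1.0
```

Emit:
{"fn": "jog_arm", "kwargs": {"rows": [[-1, [0, 0.25, 0], [0, 0, 0]], [-1, [0, 0.25, 0], [0, 0, 0]], [-1, [0, 0.25, 0], [0, 0, 0]], [-1, [0, 0.25, 0], [0, 0, 0]], [-1, [0, 0.25, 0], [0, 0, 0]], [-1, [0, 0.25, 0], [0, 0, 0]], [-1, [0, 0.2, 0], [0, 0, 0]], [-1, [0, 0.2, 0], [0, 0, 0]], [-1, [0, 0.1, 0], [0, 0, 0]]]}}

```text
t: 9.05
eef_pos: [565.5, -33.6, 19.7]
tool_rot: [3.142, -0.0, 3.121]
ft_force: [0.3, -3.2, 0.6]
width: 0.4
grasp_force: 1.0
```

Emit:
{"fn": "jog_arm", "kwargs": {"rows": [[-1, [0, 0.1, 0], [0, 0, 0]], [-1, [0, 0.1, 0], [0, 0, 0]], [-1, [0, 0.1, 0], [0, 0, 0]], [-1, [0, 0.1, 0], [0, 0, 0]], [-1, [0, 0.1, 0], [0, 0, 0]], [-1, [0, 0.1, 0], [0, 0, 0]], [-1, [0, 0.1, 0], [0, 0, 0]], [-1, [0, 0.1, 0], [0, 0, 0]]]}}

```text
t: 9.72
eef_pos: [565.7, -25.8, 19.8]
tool_rot: [-3.142, 0.0, 3.121]
ft_force: [-0.4, -2.6, 0.3]
width: 0.5
grasp_force: 1.0
```

Emit:
{"fn": "jog_arm", "kwargs": {"rows": [[-1, [0, 0.1, 0], [0, 0, 0]], [-1, [0, 0.1, 0], [0, 0, 0]], [-1, [0, 0.1, 0], [0, 0, 0]]]}}

```text
t: 9.97
eef_pos: [565.7, -22.8, 19.7]
tool_rot: [3.142, -0.0, 3.121]
ft_force: [-1.5, -1.7, -0.0]
width: 0.4
grasp_force: 1.0
```

Emit:
{"fn": "jog_arm", "kwargs": {"rows": [[-1, [0, 0.1, 0], [0, 0, 0]], [-1, [0, 0.1, 0], [0, 0, 0]], [-1, [0, 0.1, 0], [0, 0, 0]]]}}

```text
t: 10.22
eef_pos: [565.8, -19.8, 19.8]
tool_rot: [-3.142, 0.0, 3.121]
ft_force: [1.1, -1.4, -0.3]
width: 0.4
grasp_force: 1.0
```

Emit:
{"fn": "jog_arm", "kwargs": {"rows": [[-1, [0, 0.1, 0], [0, 0, 0]], [-1, [0, 0.1, 0], [0, 0, 0]]]}}

```text
t: 10.38
eef_pos: [565.9, -18.8, 19.8]
tool_rot: [-3.14, 0.0, 3.122]
ft_force: [-2.1, -12.3, 1.8]
width: 0.0
grasp_force: 6.4
```

Emit:
{"fn": "jog_arm", "kwargs": {"rows": [[-1, [0, 0.05, 0], [0, 0, 0]], [-1, [0, 0, 0], [0, 0, 0]], [-1, [0, 0, 0], [0, 0, 0]], [-1, [0, 0, 0], [0, 0, 0]]]}}

```text
t: 10.72
eef_pos: [565.9, -18.8, 19.9]
tool_rot: [-3.139, 0.0, 3.121]
ft_force: [-2.5, -10.1, 1.1]
width: 0.6
grasp_force: 5.2
```

```bash
python3 - <<'E'
from h import *
b=capture("side")[150:280,200:330];a=capture("top")[180:250,170:355]
f=lambda m:cv2.resize(m[:,:,::-1],(780,int(m.shape[0]*780/m.shape[1])),interpolation=cv2.INTER_CUBIC)
cv2.imwrite("pics/b3.png",cv2.resize(b[:,:,::-1],(590,590),interpolation=cv2.INTER_CUBIC))
E
```

```text
(no output)
```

View pics/b3.png

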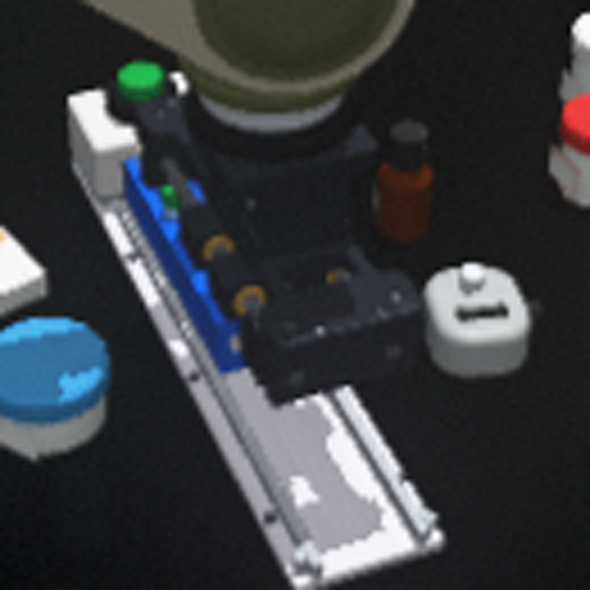

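Emit:
{"fn": "jog_arm", "kwargs": {"rows": [[-1, [0, -0.2, 0], [0, 0, 0]], [-1, [0, -0.3, 0], [0, 0, 0]], [-1, [0, -0.7, 0], [0, 0, 0]], [-1, [0, -1, 0], [0, 0, 0]], [-1, [0, -0.8, 0], [0, 0, 0]], [-1, [0, 0, -1], [0, 0, 0]], [-1, [0, 0, -2], [0, 0, 0]], [-1, [0, 0, -2], [0, 0, 0]], [-1, [0, 0, -2], [0, 0, 0]], [-1, [0, 0, -2], [0, 0, 0]], [-1, [0, 0, 0], [0, 0, 0]], [-1, [0, 0, 0], [0, 0, 0]]]}}

```text
t: 11.82
eef_pos: [565.5, -47.5, 110.9]
tool_rot: [-3.141, 0.002, 3.121]
ft_force: [-1.1, -0.2, 0.3]
width: 0.3
grasp_force: 0.0
```

Emit:
{"fn": "jog_arm", "kwargs": {"rows": [[-1, [0, 1.5, 0], [0, 0, 0]], [-1, [0, 2.5, 0], [0, 0, 0]], [-1, [0, 2.5, 0], [0, 0, 0]], [-1, [0, 2.5, 0], [0, 0, 0]], [-1, [0, 2.5, 0], [0, 0, 0]], [-1, [0, 2.5, 0], [0, 0, 0]], [-1, [0, 2.5, 0], [0, 0, 0]], [-1, [0, 2.5, 0], [0, 0, 0]], [-1, [0, 2, 0], [0, 0, 0]], [-1, [0, 1.5, 0], [0, 0, 0]], [-1, [0, 0, 0], [0, 0, 0]], [-1, [0, 0, 0], [0, 0, 0]]]}}

```text
t: 12.82
eef_pos: [569.3, 177.7, 108.7]
tool_rot: [-3.141, -0.002, 3.122]
ft_force: [-0.3, -0.3, -0.2]
width: 0.3
grasp_force: 0.0
```

```bash
python3 - <<'E'
from h import *
b=capture("side")[150:250,200:300]
cv2.imwrite("pics/b4.png",cv2.resize(b[:,:,::-1],(600,600),interpolation=cv2.INTER_CUBIC))
o=readout.get_obs();print(o["eef_pos"],(proj("side",o["eef_pos"])-[200,150])*6,(proj("side",[571,176.3,68])-[200,150])*6)
E
```

```text
[569.5033333  177.02040916 108.96706718] [174.83903881  19.38236494] [183.35850043 102.82270255]
```

View pics/b4.png

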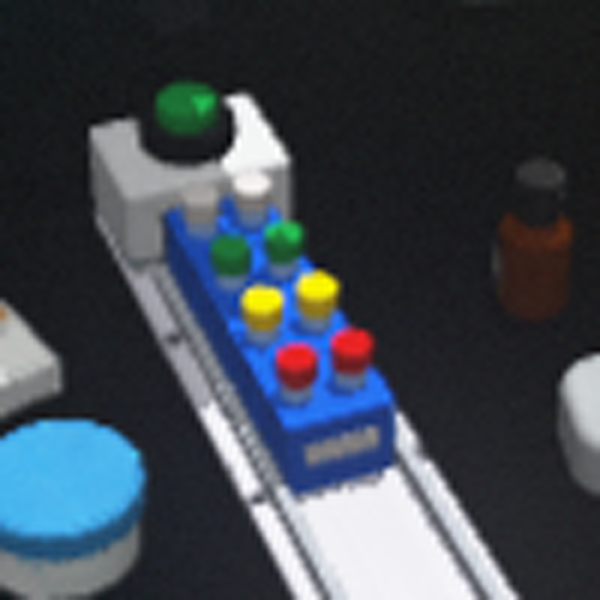

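Emit:
{"fn": "jog_arm", "kwargs": {"rows": [[-1, [-0.1, 0, 1], [0, 0, 0]], [-1, [0, 0, 1], [0, 0, 0]], [-1, [0, 0, 0.8], [0, 0, 0]], [-1, [0, 0, 0.4], [0, 0, 0]], [-1, [0, 0, 0], [0, 0, 0]], [-1, [0, 0, 0.2], [0, 0, 0]], [-1, [0, 0, 0.1], [0, 0, 0]], [-1, [0, 0, 0.1], [0, 0, 0]]]}}

```text
t: 13.53
eef_pos: [571.0, 177.5, 74.0]
tool_rot: [-3.142, 0.001, 3.121]
ft_force: [-0.2, 0.5, 0.6]
width: 0.4
grasp_force: 0.6
```

Emit:
{"fn": "jog_arm", "kwargs": {"rows": [[-1, [0, 0, 0.1], [0, 0, 0]], [-1, [0, 0, 0.1], [0, 0, 0]], [-1, [0, 0, 0.1], [0, 0, 0]]]}}

```text
t: 13.78
eef_pos: [571.0, 177.5, 71.0]
tool_rot: [-3.142, 0.001, 3.121]
ft_force: [-0.3, -0.4, 3.0]
width: 0.5
grasp_force: 1.3
```

Emit:
{"fn": "jog_arm", "kwargs": {"rows": [[-1, [0, 0, 0.1], [0, 0, 0]], [-1, [0, 0, 0.1], [0, 0, 0]]]}}

```text
t: 13.95
eef_pos: [571.0, 177.5, 68.9]
tool_rot: [3.142, 0.001, 3.121]
ft_force: [-1.2, -0.8, 4.2]
width: 0.4
grasp_force: 1.8
```

Emit:
{"fn": "jog_arm", "kwargs": {"rows": [[-1, [0, 0, 0.1], [0, 0, 0]], [-1, [0, 0, 0], [0, 0, 0]]]}}

```text
t: 14.12
eef_pos: [571.0, 177.5, 68.4]
tool_rot: [-3.142, 0.001, 3.121]
ft_force: [-1.6, -1.0, 7.0]
width: 0.3
grasp_force: 3.4
```

Emit:
{"fn": "jog_arm", "kwargs": {"rows": [[-1, [0, 0, 0.1], [0, 0, 0]], [-1, [0, 0, 0], [0, 0, 0]], [-1, [0, 0, 0], [0, 0, 0]], [-1, [0, 0, 0], [0, 0, 0]]]}}

```text
t: 14.45
eef_pos: [571.1, 177.5, 68.2]
tool_rot: [3.142, 0.002, 3.121]
ft_force: [-3.9, -2.5, 14.1]
width: 0.4
grasp_force: 7.1
```

Emit:
{"fn": "jog_arm", "kwargs": {"rows": [[-1, [0, 0, -0.3], [0, 0, 0]], [-1, [0, 0, -0.5], [0, 0, 0]], [-1, [0, 0, -1], [0, 0, 0]], [-1, [0, 0, -2], [0, 0, 0]], [-1, [0, 0, -2], [0, 0, 0]], [-1, [0, 0, -2], [0, 0, 0]], [-1, [0, 0, -1], [0, 0, 0]], [-1, [0, 0, 0], [0, 0, 0]], [-1, [0, 0, 0], [0, 0, 0]], [-1, [0, 0, 0], [0, 0, 0]]]}}

```text
t: 15.28
eef_pos: [570.3, 177.5, 153.5]
tool_rot: [-3.141, -0.002, 3.121]
ft_force: [-0.6, 0.1, 0.7]
width: 0.3
grasp_force: 0.0
```

```bash
python3 - <<'E'
from h import *
b=capture("side")[150:250,200:300]
cv2.imwrite("pics/b5.png",cv2.resize(b[:,:,::-1],(600,600),interpolation=cv2.INTER_CUBIC))
o=readout.get_obs();print(o["eef_pos"],o["ft_force"],o["t"])
E
```

```text
[570.27575329 177.47425837 153.40436617] [ 0.09889045 -0.31091573 -0.76196926] 15.3333
```

View pics/b5.png

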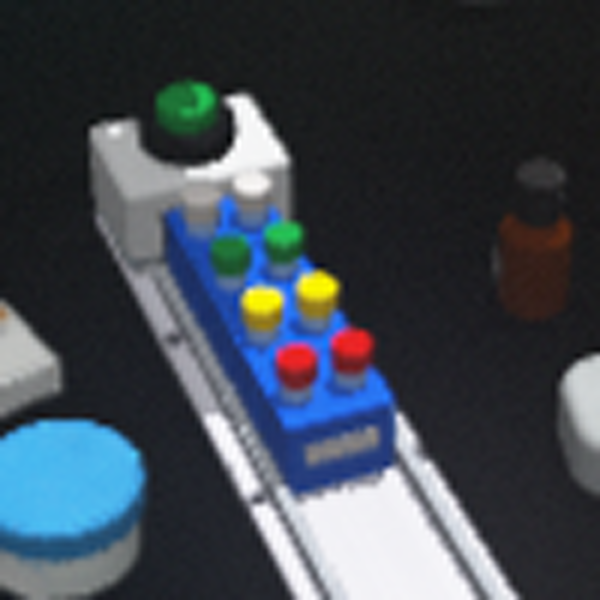

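The picture shows the button up again at (185,105), and the row still packed against the housing.

```bash
python3 -c "
from workcell import *
print(close_job())"
```

```text
the job is handed in; nothing more can be done
None
```

I pushed the four carriers home against the end stop as one train, pressed the start button fully down (about 6 mm of travel) and let it come up, then handed the job in at about 15.3 s; no pass/fail verdict came back.

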